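# Clamp a glaze test tile in the handwheel vice, two marks past touch

### The job

Lay the glaze test tile from the left of the table flat on the bed of the handwheel vice, lengthwise between the spring jaw and the end stop, then let go of it and wind the wheel anticlockwise (seen from above) by its crank handle until you feel the jaw just take hold of the tile against the stop. From there wind the wheel on by two scale marks, as shown by the pointer on its far rim - too little leaves the tile loose, a mark too many cracks it - and let go, leaving the other things on the table where they are.

Things in the scene. Friction and masses are not known exactly. Their poses are not given: they have to be found in the camera images.
- tile: fired glaze test tile, terracotta with a glazed top, 34 x 50 mm (own x, y), 7 mm thick at the rim and 9 mm at the middle, 22 g; origin at the centre of its underside, z up. Lies flat on the table to the left of the vice, beside the pinch pot and the ring cutter
- vice: grey bench vice fixed to the table, base plate 150 x 330 x 12 mm. Origin on the table under it; own y runs along the steel bed from the handwheel (axis at y = -100 mm) to the end stop, own x away from the robot. The bed is 56 mm wide, its top at z = 25 mm. The wheel stays where it is left. Turning it anticlockwise from above moves the spring jaw along own +y, 22 mm per radian
- bed (a point): where the centre of the tile's underside is to lie: on top of the bed, tile's long side along the vice's y. The jaw (40 mm wide, top at z = 42 mm) has its face 34 to 41 mm from this point on the wheel side; the end stop (50 mm wide, top at z = 43 mm, screw head to 50 mm) is clamped anywhere 31 to 51 mm from it on the other side. The jaw pushes the tile along until it meets the stop
- wheel_axis (a point): on the wheel's vertical axis at the wheel's underside, 56 mm above the table. Dark steel wheel, 120 mm diameter, rim top 10 mm and hub top 13 mm above this point. Pushing the handle round takes about 4 to 6 N while the jaw runs free, a sudden 2 N more when the tile is held, then about 1 N more a mark. The jaw's spring is preloaded: it holds with 4 N at once, 2.5 N more for each mark
- handle_top (a point): centre of the top of the crank handle: an upright wooden knob that spins freely on its pin, 18 mm thick and 45 mm tall (its foot 13 mm above the wheel's underside), 48 mm from the wheel axis; it travels round the robot's side of the wheel, starting next to the bed
- pointer (a point): on the steel pointer of the wheel's rim, opposite the handle, 74.5 mm from the wheel axis; it hangs over the far face of a fixed upright scale band, whose dark marks stand 20 degrees (0.349 rad) apart, so that two marks are 40 degrees of the wheel
- pinch_pot: small grey clay pinch pot, 58 x 64 x 36 mm, origin at the centre of its underside; bystander
- ring_cutter: grey ring cutter, 48 mm diameter, 22 mm high, origin at the centre of its underside; bystander
- kidney_rib: flat wooden kidney-shaped rib, 62 x 100 x 8 mm, origin at the centre of its underside; bystander
- blue_cup: plastic cup, 66 mm diameter and height, origin at the centre of its underside; bystander
Not all that is in view belongs to the job. What is shaped like the tile but yellow is not meant.

How it is judged:
By the outcome, as a careful person would: the job done as asked, in the order asked, and still so for the second after the job is handed in, with the robot touching nothing.
It also fails if it takes over 64 s, if anything falls off the work surface, if the arm or the gripper's body presses on something with over 40 N, if the wrist force passes 120 N, or if a joint passes its speed limit or range.

### The arm

A 6-joint arm with a two-finger parallel gripper is mounted at the origin on a cart in front of the work surface, level with it; the furniture and walls round the work are solid. World frame = base frame: x ahead of the robot, y to its left, z up, the work surface at z = 0. Lengths are in m, angles in rad, forces in N, time in s.
With the tool pointing down it reaches from about 0.375 to 0.975 m from the base axis. Payload 3.8 kg.
Tool frame: the origin (TCP) lies at the very end of the fingers, on their centre line; the grasp point (between the pads) lies bot.grip_depth behind it (bot.grip_depth is the distance from the TCP to the grasp point, in m); z points along the fingers, y is the direction in which the jaws open and shut (so a half turn about z gives the same grasp; the last joint's range is limited). The gripper opens to 85 mm and grips with 20 to 120 N. Pads are 22 mm wide; open, the fingers measure 114 mm over their backs; the gripper's body (76 mm by 85 mm) begins 54 mm behind the grasp point. The pads swing forward as they close: fully open they stand 13 mm farther back than shut.
Start: joints at [-0.037, 0.264, 1.604, -0, 1.274, -0.037], TCP at [0.675, -0, 0.231] pointing down, gripper open.
Joint ranges: [-2.63, 2.63], [-0.94, 2.18], [0.31, 2.57], [-1.31, 4.45], [0, 2.66], [-2.55, 2.55]. Speed limits (rad/s): [2.57, 2.57, 3.14, 3.14, 3.14, 3.14].

### API

Orientations are given as a rotation vector (axis times angle).
In Python, from station import bot gives the robot as it stands. The module is installed in compiled form; this text tells all that it offers.
- The arm moves only by the shell command python3 -m crank 'ROWS' [OPENING] [FORCE]. ROWS is JSON, a list of rows, each a list of 2 entries, a list of its own where there are three numbers: the shift along the world's x, y, z in mm, then the turn, a rotation vector about the world's x, y, z in degrees. In form: [[[x, y, z], [ax, ay, az]], ...]. A call has exactly 5 rows; each row shifts and turns the commanded pose from where the row before left it; what a row does not reach is not made up. A row lasts 1/10 s, in which the tool goes at most 50 mm and 8.59 degrees, less where a joint would pass 70% of its speed; a pose out of reach is approached as far as the arm can. A call with a gripper value outside its range is refused whole. OPENING is the finger opening in mm, from 0 to 85.4, set as the call begins (- or left out, the last holds). The fingers move at their own pace and stop on an object; FORCE is the grip in N (left out, the last holds). Time passes only in rows, so rows that do not move let the fingers close, or fill a call up. It gives the time, the measured TCP pose, the force and the opening at its end, in the units of the state.
- bot.observe(): the state, without advancing time (a new reading comes with each control period).
- bot.grab_frame(name): name is "scene" or "side" or "wrist"; returns (picture, depth): 480x640x3 uint8, red, green, blue; 480x640 float32, m along the optical axis (not along the pixel's ray), 0 where there is no reading.
- bot.camera_info(name): a dict with "fx", "fy", "cx", "cy" (pixels), "R" (3x3) and "t" (3): a world point X has camera coordinates R X + t. Camera axes: x right, y down, z forward; pixel columns grow to the right and rows downward; lengths in m; the calibration is good to about 2 mm. The wrist camera is an equidistant fisheye: a pixel r from the principal point sees the ray r / f radians off the axis. A picture is of the moment at which its call begins: read the wrist's pose just before it. camera_info takes no time and is no camera call; for the wrist camera it gives the pose at the moment of the call.
- bot.finish_job(): hands the job in, once; it reports no verdict.
The state is a dict: "t": time; "joint_positions": joint angles; "dq": joint speeds; "joint_efforts": joint torques, N m; "eef_pos": TCP position; "ee_rot": TCP orientation; "force": force on the tool from outside, world axes, zero at the start; "torque": the same for the moment, N m; "gripper_width": finger opening in m.
Only numpy, scipy, OpenCV 4.12 (cv2) and the standard library are available. Lean on these libraries where they do the work, as an engineer would, in place of code of your own. Each camera call takes 0.05 s, during which the arm holds its last target.

## Working session

There is one attempt and no reset: what is moved stays moved. The work goes in short steps, Python scripts to look and compute and a shell command to move; the robot and the scene stay as the last step left them, time stands still between calls to the robot, and variables do not carry over. Pictures are saved under pics/ and viewed, and the job is handed in when it is done.

```bash
mkdir -p pics; ls; cat > h.py <<'E'
import numpy as np, cv2
from station import bot
def save(n,im): cv2.imwrite('pics/'+n+'.png',cv2.cvtColor(im,cv2.COLOR_RGB2BGR))
def cloud(name,d,ci=None):
    ci=ci or bot.camera_info(name)
    v,u=np.mgrid[0:480,0:640].astype(float)
    x=(u-ci['cx'])/ci['fx'];y=(v-ci['cy'])/ci['fy']
    P=np.stack([x*d,y*d,d],-1)
    return (P-np.array(ci['t']))@np.array(ci['R'])
def ray(name,u,v,z,ci=None):
    ci=ci or bot.camera_info(name)
    R=np.array(ci['R']);t=np.array(ci['t'])
    if name=='wrist':
        a=np.array([(u-ci['cx'])/ci['fx'],(v-ci['cy'])/ci['fy']]);r=np.linalg.norm(a)+1e-12
        d=np.array([*(a/r*np.sin(r)),np.cos(r)])
    else: d=np.array([(u-ci['cx'])/ci['fx'],(v-ci['cy'])/ci['fy'],1])
    o=-R.T@t;d=R.T@d
    return o+d*(z-o[2])/d[2]
E
python3 - <<'E'
from h import *
print({k:(v if not hasattr(v,'round') else v.round(4).tolist()) if not isinstance(v,dict) else v for k,v in bot.observe().items()},bot.grip_depth)
for n in ('scene','side','wrist'):
    im,d=bot.grab_frame(n); save(n+'0',im); np.save('pics/'+n+'0d.npy',d)
    ci=bot.camera_info(n);print(n,ci)
E
```

```text
pics
{'t': 0.0, 'joint_positions': [-0.0369, 0.2648, 1.6054, 0.0, 1.2737, -0.0369], 'dq': [0.0002, -0.001, 0.0006, -0.0008, -0.0004, 0.0015], 'joint_efforts': [0.0006, -51.5121, -36.7309, -0.0, 0.0131, 0.0], 'eef_pos': [0.6743, 0.0, 0.23], 'ee_rot': [-2.2204, -2.2202, 0.0023], 'force': [0.0397, 0.442, -0.2223], 'torque': [-0.0397, -0.0014, -0.0217], 'gripper_width': 0.0852127965908714} 0.0187
scene {'fx': 441.7113198760063, 'fy': 441.7113198760063, 'cx': 321.49756221471716, 'cy': 240.85745162681323, 'R': array([[ 0.76447601, -0.64443283, -0.01681526],
       [-0.28523972, -0.31475127, -0.90530102],
       [ 0.57811308,  0.6968773 , -0.42443763]]), 't': array([-0.39265829,  0.28019516,  0.79527454])}
side {'fx': 537.4604163638373, 'fy': 537.4604163638373, 'cx': 326.56784495386415, 'cy': 245.559786109804, 'R': array([[-0.86948808, -0.49365351, -0.01722471],
       [-0.2595867 ,  0.48633008, -0.83432476],
       [ 0.42024424, -0.72096413, -0.55100409]]), 't': array([0.51103842, 0.18510898, 0.95821365])}
wrist {'fx': 371.64829954431775, 'fy': 371.64829954431775, 'cx': 311.40079603084035, 'cy': 242.09711319137955, 'R': array([[ 9.99998853e-01,  5.22099394e-04, -1.42146043e-03],
       [ 8.78079460e-04, -9.64685528e-01,  2.63402848e-01],
       [-1.23373983e-03, -2.63403794e-01, -9.64684881e-01]]), 't': array([-0.67499271, -0.03434822,  0.3783747 ])}
```

View pics/scene0.png

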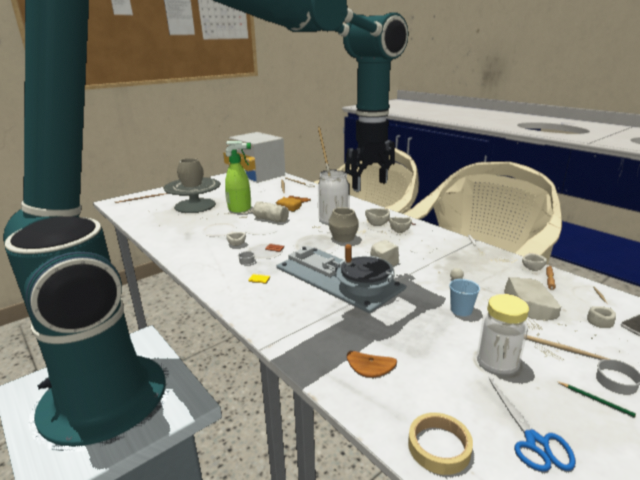

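View pics/side0.png

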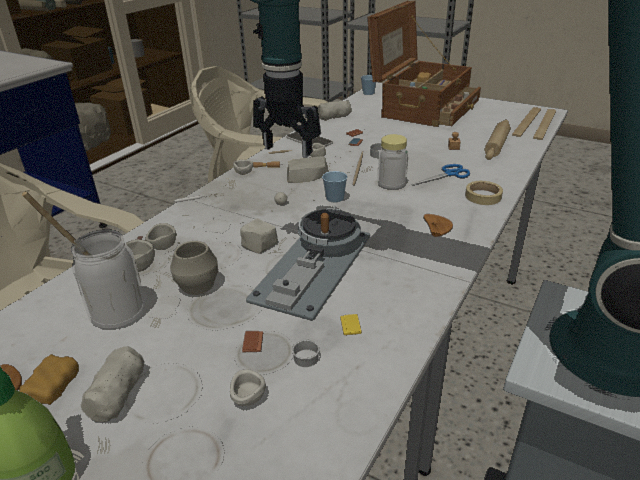

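View pics/wrist0.png

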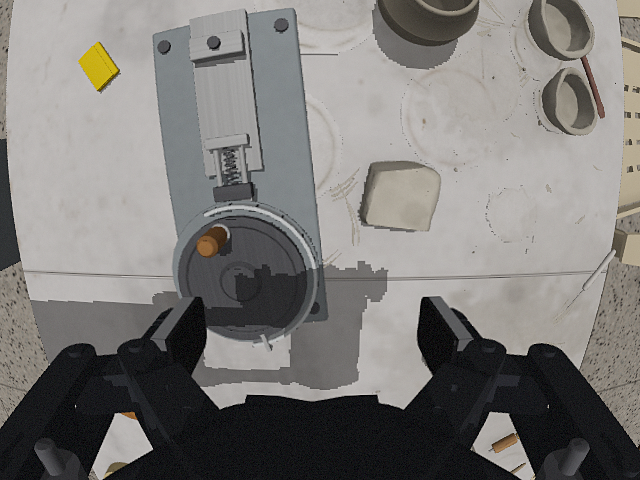

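The side view shows the terracotta tile at about (253,341), the ring cutter at (306,352), the pinch pot at (248,388) and the yellow decoy at (351,324). In the wrist view the handle is at (212,242), the wheel hub at (241,284), the stop at (217,45) and the jaw at (230,143).

```bash
python3 - <<'E'
from h import *
for n in ('side','scene'):
    im=cv2.imread(f'pics/{n}0.png');d=np.load(f'pics/{n}0d.npy');P=cloud(n,d)
    hsv=cv2.cvtColor(im,cv2.COLOR_BGR2HSV)
    m=((hsv[...,0]<12)|(hsv[...,0]>172))&(hsv[...,1]>110)
    ok=m&(P[...,2]<0.03)&(P[...,2]>-.01)&(P[...,0]>.3)&(P[...,1]>.15)&(P[...,1]<.6)
    nn,l,s,c=cv2.connectedComponentsWithStats(ok.astype(np.uint8))
    for i in range(1,nn):
        if s[i,4]<40: continue
        q=P[l==i]; top=q[q[:,2]>np.percentile(q[:,2],30)]
        print(n,c[i],s[i,4],q.min(0).round(4),q.max(0).round(4),q.mean(0).round(4))
        cs=cv2.findContours((l==i).astype(np.uint8),0,1)[0][0]
        w=np.array([ray(n,*p[0],0.007)[:2] for p in cs],np.float32)
        print(cv2.minAreaRect(w))
# crops
im=cv2.imread('pics/side0.png');cv2.imwrite('pics/side0c.png',cv2.resize(im[200:420,190:390],None,fx=3,fy=2.7*1,interpolation=2))
im=cv2.imread('pics/wrist0.png');cv2.imwrite('pics/wrist0c.png',cv2.resize(im[0:360,140:340],None,fx=1.66*2,fy=1.66,interpolation=2)[:, :])
E
```

```text
side [252.25757576 341.32121212] 330 [0.5503 0.2698 0.0017] [0.5984 0.3255 0.013 ] [0.5736 0.2987 0.0086]
((0.575110673904419, 0.29624131321907043), (0.03170202672481537, 0.05284712091088295), 30.2706356048584)
scene [274.58666667 247.41333333] 75 [0.5514 0.2656 0.003 ] [0.5914 0.3086 0.0114] [0.5718 0.2867 0.008 ]
((0.5732186436653137, 0.28879788517951965), (0.032267626374959946, 0.04624391719698906), 30.814071655273438)
```

View pics/side0c.png

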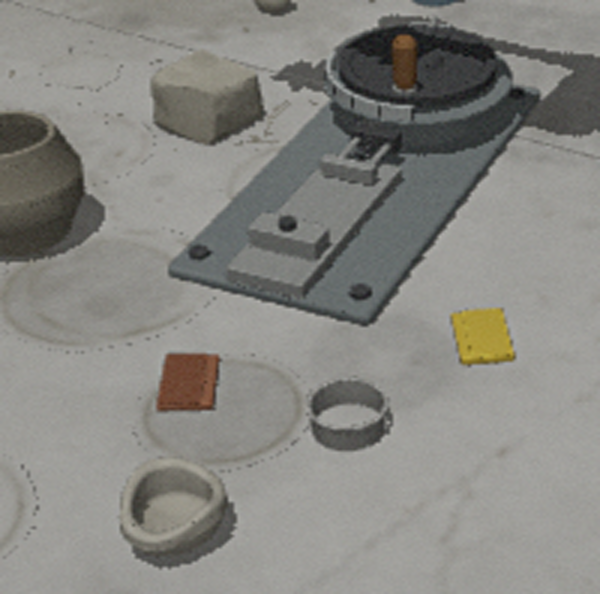

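```bash
python3 -m crank '[[[-12,28,0],[0,0,0]],[[-12,28,0],[0,0,0]],[[-12,28,0],[0,0,0]],[[-12,28,0],[0,0,0]],[[0,0,0],[0,0,0]]]' 85; python3 - <<'E'
from h import *
print(bot.observe()['eef_pos'])
im,d=bot.grab_frame('wrist');save('wrist1',im);np.save('pics/wrist1d.npy',d)
import pickle;pickle.dump(bot.camera_info('wrist'),open('pics/w1.pkl','wb'))
E
```

```text
t: 0.65
eef_pos: [0.6253, 0.1152, 0.2309]
ee_rot: [-2.216, -2.224, 0.0]
force: [1.0, -0.8, 0.8]
gripper_width: 0.0853
[0.6252828  0.11516532 0.23085061]
```

View pics/wrist1.png

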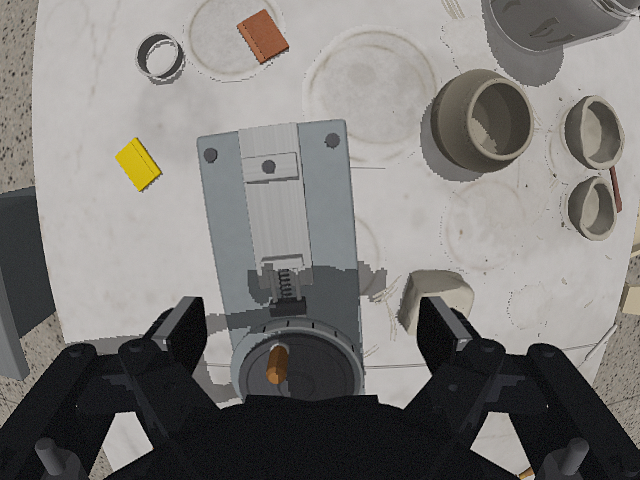

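```bash
python3 - <<'E'
from h import *
import pickle
c1=pickle.load(open('pics/w1.pkl','rb'))
im=cv2.imread('pics/wrist1.png');hsv=cv2.cvtColor(im,cv2.COLOR_BGR2HSV)
m=(((hsv[...,0]<12)|(hsv[...,0]>172))&(hsv[...,1]>110)).astype(np.uint8); m[80:]=0;m[:,:220]=0;m[:,310:]=0
cs=max(cv2.findContours(m,0,1)[0],key=cv2.contourArea)
for z in(0,.007): print('tile',z,cv2.minAreaRect(np.array([ray('wrist',*p[0],z,c1)[:2] for p in cs],np.float32)))
# base plate colour mask
def r(u,v,z): return ray('wrist',u,v,z,c1)[:2].round(4)
print('plate corners',r(197,136,.012),r(346,120,.012),'bolts',r(210,155,.015),r(333,140,.015))
print('bed far corners',r(239,131,.025),r(297,124,.025))
print('im hsv plate',hsv[200,225],hsv[200,330],hsv[200,270],hsv[280,225])
# plate left & right edges by scan
for v in (150,180,200,220,240,260,280,300):
    row=hsv[v,:,:].astype(int); pm=(row[:,0]>85)&(row[:,0]<125)&(row[:,1]>25); idx=np.where(pm[190:380])[0]+190
    if len(idx): print(v,idx[0],idx[-1],r(idx[0],v,.012),r(idx[-1],v,.012))
cv2.imwrite('pics/w1c.png',cv2.resize(im[110:400,180:380],None,fx=3.9,fy=2,interpolation=2))
cv2.imwrite('pics/w1c.png',cv2.resize(im[110:320,190:370],None,fx=2.8,fy=2.8,interpolation=2))
E
```

```text
tile 0 ((0.5768721103668213, 0.2928180992603302), (0.03394293412566185, 0.051151055842638016), 30.599456787109375)
tile 0.007 ((0.5778080224990845, 0.2907123267650604), (0.03330732509493828, 0.0501931793987751), 30.599332809448242)
plate corners [0.5133 0.1901] [0.6599 0.2032] bolts [0.5273 0.1705] [0.6473 0.1834]
bed far corners [0.5589 0.1927] [0.6134 0.1982]
im hsv plate [101  15 138] [ 95  11 135] [ 40   5 159] [103  17 137]
180 350 350 [0.6646 0.1445] [0.6646 0.1445]
280 288 319 [0.6028 0.0404] [0.6351 0.0406]
300 194 320 [0.4979 0.0149] [0.6364 0.0177]
```

View pics/w1c.png

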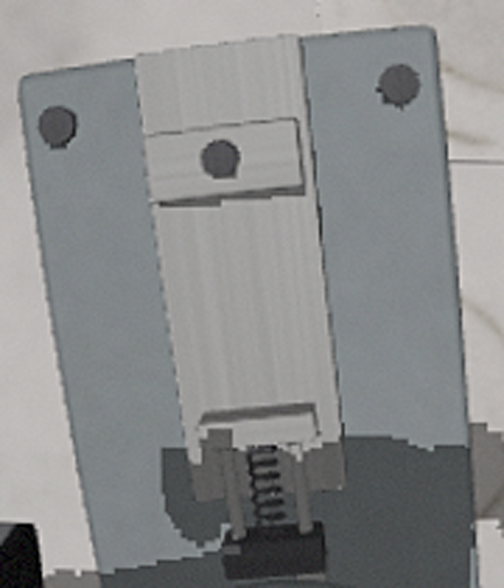

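```bash
python3 - <<'E'
from h import *
import pickle
c1=pickle.load(open('pics/w1.pkl','rb'))
def r(u,v,z): return ray('wrist',u,v,z,c1)[:2].round(4)
a=np.radians(5.7);ex=np.array([np.cos(a),np.sin(a)]);ey=np.array([-ex[1],ex[0]])
O=np.array([.5866,.1967])-.165*ey;print('O',O,'axis',O-.1*ey)
def loc(p): return ((np.array([ex,ey])@(p-O))*1000).round(1)
for n,u,v,z in [('stopL',249,181,.043),('stopR',298,178,.043),('jawL',261,263,.042),('jawR',302,257,.042),('jawL low',261,261,.025),('jawR low',302,255,.025),('screw',269,166,.05),('ring top',158,50,.022),('ring bot',162,70,0)]: p=r(u,v,z);print(n,p,loc(p))
im=cv2.imread('pics/side0.png');d=np.load('pics/side0d.npy')
P=cloud('side',d)
for n,(u0,u1,v0,v1) in dict(pot=(228,268,370,408),ring=(290,322,338,368)).items():
    q=P[v0:v1,u0:u1].reshape(-1,3);q=q[q[:,2]>.008];print(n,q.min(0).round(3),q.max(0).round(3))
# wheel: wrist0
d=np.load('pics/wrist0d.npy')
for n,u,v,z in [('hub',241,284,.069),('handletop',205,247,.114)]:
    ci=dict(c1); 
    ci['t']=np.array([-0.67499271,-0.03434822,0.3783747]);ci['R']=np.array([[9.99998853e-01,5.22099394e-04,-1.42146043e-03],[8.78079460e-04,-9.64685528e-01,2.63402848e-01],[-1.23373983e-03,-2.63403794e-01,-9.64684881e-01]])
    p=ray('wrist',u,v,z,ci)[:2];print(n,p,loc(p),d[v,u])
im=cv2.imread('pics/wrist0.png');cv2.imwrite('pics/w0c.png',cv2.resize(im[190:360,160:340],None,fx=3.4,fy=3.4,interpolation=2))
E
```

```text
O [0.60298776 0.03251583] axis [ 0.61291973 -0.06698973]
stopL [0.5708 0.1467] [-20.7 116.8]
stopR [0.6149 0.1491] [ 23.4 114.8]
jawL [0.5794 0.069 ] [-19.8  38.6]
jawR [0.6183 0.0752] [19.5 41. ]
jawL low [0.577  0.0654] [-22.6  35.3]
jawR low [0.6179 0.0719] [18.8 37.7]
screw [0.5899 0.1604] [ -0.3 128.6]
ring top [0.4745 0.281 ] [-103.2  260. ]
ring bot [0.4703 0.2641] [-109.   243.6]
pot [0.09  0.372 0.008] [0.536 0.853 0.691]
ring [0.09  0.257 0.008] [0.495 0.853 0.691]
hub [ 0.61244031 -0.05488108] [  0.7 -87.9] 0.32639655
handletop [ 0.59575957 -0.00772881] [-11.2 -39.3] 0.27059147
```

View pics/w0c.png

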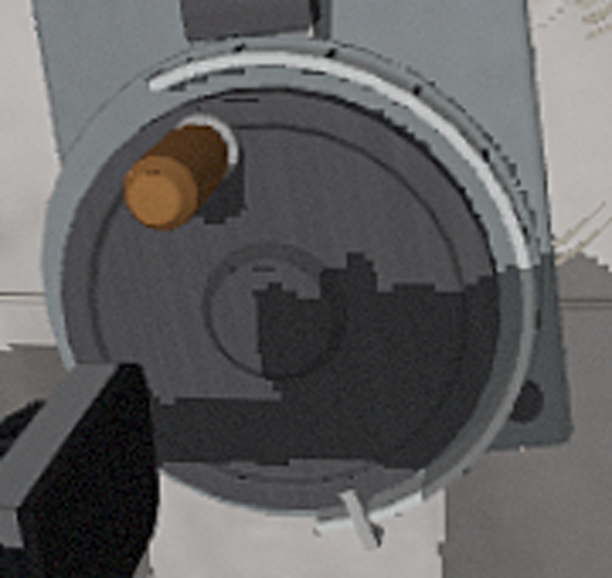

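```bash
python3 - <<'E'
from h import *
import pickle
c1=pickle.load(open('pics/w1.pkl','rb'))
c0=dict(c1);c0['t']=np.array([-0.67499271,-0.03434822,0.3783747]);c0['R']=np.array([[9.99998853e-01,5.22099394e-04,-1.42146043e-03],[8.78079460e-04,-9.64685528e-01,2.63402848e-01],[-1.23373983e-03,-2.63403794e-01,-9.64684881e-01]])
def dep(ci,d,u,v):
    a=np.array([(u-ci['cx'])/ci['fx'],(v-ci['cy'])/ci['fy']]);r=np.linalg.norm(a)
    k=np.tan(r)/r; D=np.median(d[v-1:v+2,u-1:u+2]);return ci['R'].T@(np.array([a[0]*k*D,a[1]*k*D,D])-ci['t'])
d0=np.load('pics/wrist0d.npy');d1=np.load('pics/wrist1d.npy')
print('c1',c1['t'])
for n,u,v,z in [('pc L',152,34,.012),('pc R',295,9,.012),('bolt L',164,47,.016),('bolt R',281,25,.016),('lowR bolt',315,308,.016),('hub',241,283,.069),('screw',213,43,.05),('lowR corner',328,319,.012)]:
    print(n,ray('wrist',u,v,z,c0).round(4),dep(c0,d0,u,v).round(4))
for n,u,v,z in [('bolt L',210,155,.016),('bolt R',333,140,.016),('screw',269,166,.05),('hub',299,385,.069),('tile',262,36,.009)]:
    print(n,ray('wrist',u,v,z,c1).round(4),dep(c1,d1,u,v).round(4))
# side/scene depth
P=cloud('side',np.load('pics/side0d.npy'))
for n,u,v in [('screw',286,282),('boltL',256,293),('boltR',310,307),('stoptop',280,288),('hdl top',325,215),('tile',252,341)]: print('side',n,P[v,u].round(4))
E
```

```text
c1 [-0.62733007  0.07339783  0.40778444]
pc L [0.5112 0.1897 0.012 ] [0.506  0.1935 0.0007]
pc R [0.659  0.2032 0.012 ] [0.6585 0.2072 0.0016]
bolt L [0.5272 0.1719 0.016 ] [0.5279 0.1714 0.0176]
bolt R [0.6458 0.1848 0.016 ] [0.646  0.1842 0.0177]
lowR bolt [ 0.6789 -0.1029  0.016 ] [ 0.6789 -0.1025  0.0169]
hub [ 0.6125 -0.0539  0.069 ] [ 0.6125 -0.0539  0.0691]
screw [0.5884 0.1602 0.05  ] [0.5883 0.1603 0.0498]
lowR corner [ 0.6931 -0.1182  0.012 ] [ 6.936e-01 -1.240e-01  6.000e-04]
bolt L [0.5276 0.1706 0.016 ] [0.528  0.1706 0.0175]
bolt R [0.6473 0.1834 0.016 ] [0.6472 0.1834 0.0171]
screw [0.5899 0.1604 0.05  ] [0.59   0.1605 0.0505]
hub [ 0.615  -0.0521  0.069 ] [ 0.6151 -0.0518  0.0694]
tile [0.5781 0.2894 0.009 ] [0.5779 0.2898 0.0077]
side screw [0.5864 0.1628 0.0481]
side boltL [0.6417 0.1913 0.0195]
side boltR [0.5272 0.1715 0.0142]
side stoptop [0.5945 0.1733 0.0374]
side hdl top [ 0.5914 -0.0036  0.1139]
side tile [0.5751 0.2977 0.0077]
```

```bash
python3 -m crank '[[[-12,44,-20],[0,0,7.7]],[[-12,44,-30],[0,0,7.7]],[[-12,44,-30],[0,0,7.7]],[[-12,44,-30],[0,0,7.6]],[[0,0,0],[0,0,0]]]' 48; python3 - <<'E'
from h import *
ci=bot.camera_info('wrist');im,d=bot.grab_frame('wrist');save('wrist2',im)
hsv=cv2.cvtColor(im,cv2.COLOR_RGB2HSV)
m=(((hsv[...,0]<12)|(hsv[...,0]>172))&(hsv[...,1]>110)).astype(np.uint8)
cs=max(cv2.findContours(m,0,1)[0],key=cv2.contourArea)
for z in(0,.007): print('tile',z,cv2.minAreaRect(np.array([ray('wrist',*p[0],z,ci)[:2] for p in cs],np.float32)))
s=bot.observe();print(s['eef_pos'],s['ee_rot'],s['joint_positions'])
E
```

```text
t: 1.2
eef_pos: [0.5777, 0.279, 0.1233]
ee_rot: [-1.543, -2.729, 0.01]
force: [-1.6, -0.8, -1.0]
gripper_width: 0.0479
tile 0 ((0.577107310295105, 0.29269200563430786), (0.03425625339150429, 0.05097244307398796), 29.990232467651367)
tile 0.007 ((0.5762768983840942, 0.2938474118709564), (0.03335598111152649, 0.04963282495737076), 29.99017906188965)
[0.57970277 0.27737844 0.12544876] [-1.54890798 -2.72940185  0.00765685] [ 4.07693095e-01  2.89540021e-01  1.77454994e+00 -3.38222335e-04
  1.08339231e+00 -1.30600104e-01]
```

View pics/wrist2.png

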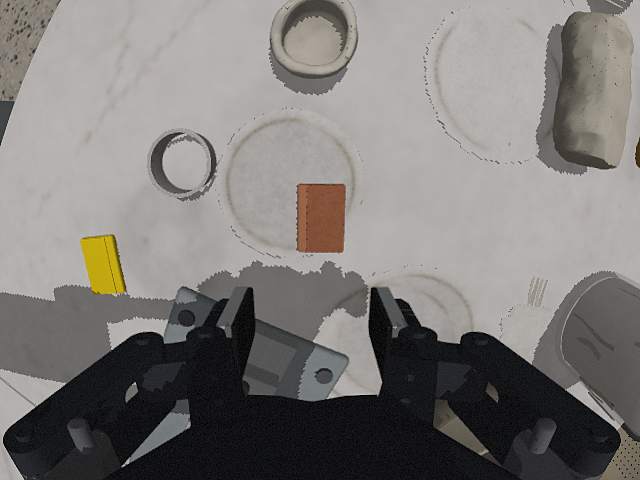

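```bash
python3 -m crank '[[[-2,9,-25],[0,0,0]],[[-1,6,-25],[0,0,0]],[[0,0,-25],[0,0,0]],[[0,0,-10],[0,0,0]],[[0,0,0],[0,0,0]]]' 48; python3 - <<'E'
from h import *
ci=bot.camera_info('wrist');im,d=bot.grab_frame('wrist');save('wrist3',im)
s=bot.observe();print(s['eef_pos'],s['ee_rot'],s['dq'])
E
```

```text
t: 1.75
eef_pos: [0.5788, 0.29, 0.0426]
ee_rot: [-1.556, -2.728, 0.004]
force: [0.2, -1.0, -0.4]
gripper_width: 0.0483
[0.57976819 0.29071564 0.04408164] [ 1.55651622e+00  2.72873640e+00 -6.73175930e-04] [ 0.00486906 -0.02264122 -0.02355492  0.00367202 -0.00207144 -0.00042157]
```

View pics/wrist3.png

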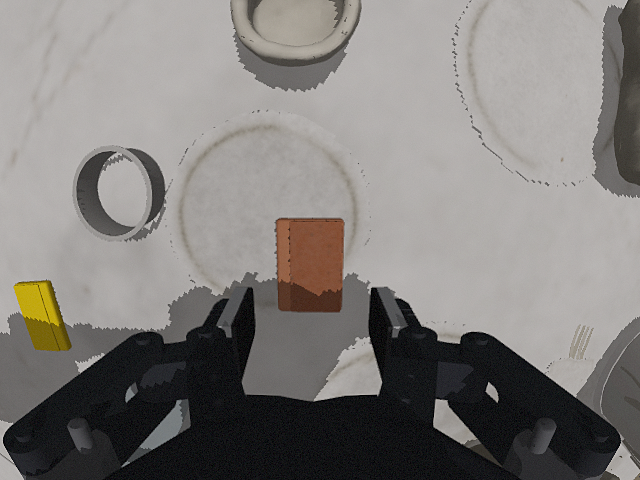

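```bash
python3 - <<'E'
from h import *
ci=bot.camera_info('wrist')
print(ray('wrist',311,265,.008,ci), [ray('wrist',u,v,.007,ci)[:2].round(4) for u,v in((276,218),(344,218),(342,311),(280,311))]); s=bot.observe();print(s['eef_pos'])
E
```

```text
[0.57760601 0.29577003 0.008     ] [array([0.5504, 0.3077]), array([0.5794, 0.3249]), array([0.6054, 0.2814]), array([0.5768, 0.2645])]
[0.57976819 0.29071564 0.04408164]
```

```bash
python3 -m crank '[[[-1.5,4,-14],[0,0,0]],[[0,0,-13],[0,0,0]],[[0,0,-9],[0,0,0]],[[0,0,-2],[0,0,0]],[[0,0,0],[0,0,0]]]' 48
```

```text
t: 2.3
eef_pos: [0.5769, 0.2957, 0.0049]
ee_rot: [-1.554, -2.73, 0.002]
force: [0.8, 0.6, 0.2]
gripper_width: 0.0479
```

```bash
python3 -m crank '[[[0,-0.5,-2],[0,0,0]],[[0,0,-1.5],[0,0,0]],[[0,0,0],[0,0,0]],[[0,0,0],[0,0,0]],[[0,0,0],[0,0,0]]]' 46; python3 -m crank '[[[0,0,0],[0,0,0]],[[0,0,0],[0,0,0]],[[0,0,0],[0,0,0]],[[0,0,0],[0,0,0]],[[0,0,0],[0,0,0]]]' 28 35
```

```text
t: 2.8
eef_pos: [0.5777, 0.2955, 0.0026]
ee_rot: [1.554, 2.73, 0.001]
force: [-0.4, 0.4, -0.4]
gripper_width: 0.0456
t: 3.3
eef_pos: [0.5779, 0.2956, 0.0028]
ee_rot: [1.554, 2.73, 0.001]
force: [0.1, -0.3, 3.3]
gripper_width: 0.0327
```

```bash
python3 -m crank '[[[0,0,5],[0,0,0]],[[0,0,15],[0,0,0]],[[0,0,25],[0,0,0]],[[0,0,25],[0,0,0]],[[0,0,0],[0,0,0]]]'; python3 - <<'E'
from h import *
for n in('side','wrist'):
    im,d=bot.grab_frame(n);save(n+'4',im if n=='wrist' else cv2.resize(im[180:440,150:410],None,fx=2.2,fy=2.2))
print(bot.observe()['eef_pos'])
E
```

```text
t: 3.8
eef_pos: [0.5808, 0.297, 0.0778]
ee_rot: [1.552, 2.726, 0.011]
force: [1.8, 0.3, 0.3]
gripper_width: 0.0322
[0.57822263 0.29570433 0.07377473]
```

View pics/side4.png

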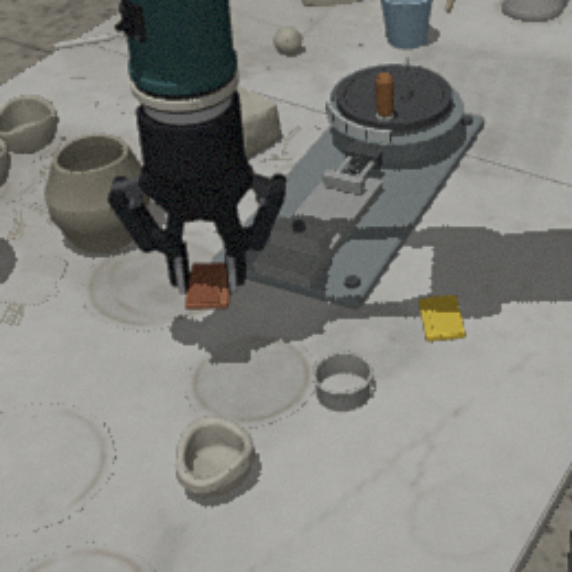

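View pics/wrist4.png

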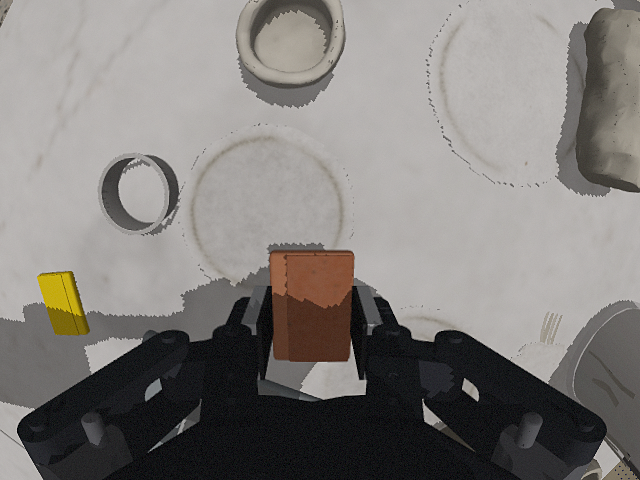

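```bash
python3 - <<'E'
from h import *
ci=bot.camera_info('wrist');s=bot.observe();p=s['eef_pos'];print(p,s['force'])
c=[ray('wrist',u,v,p[2]+.005,ci)[:2] for u,v in((271,251),(354,251),(349,361),(274,361))]
print(np.round(c,4),np.mean(c,0), np.linalg.norm(c[0]-c[3]),np.linalg.norm(c[0]-c[1]))
E
```

```text
[0.57822263 0.29570433 0.07377473] [-0.8882255   0.15272907 -0.38744907]
[[0.5527 0.3098]
 [0.5804 0.3263]
 [0.6062 0.2827]
 [0.5779 0.2659]] [0.57929551 0.29618997] 0.050592960263569714 0.03226890292568423
```

```bash
python3 -m crank '[[[4,-40,10],[0,0,-6.2]],[[4,-45,15],[0,0,-6.2]],[[4,-45,0],[0,0,-6.1]],[[4,-45,0],[0,0,-6]],[[1,-12,0],[0,0,0]]]'; python3 -m crank '[[[0,0,0],[0,0,0]],[[0,0,0],[0,0,0]],[[0,0,0],[0,0,0]],[[0,0,0],[0,0,0]],[[0,0,0],[0,0,0]]]'; python3 - <<'E'
from h import *
ci=bot.camera_info('wrist');print(bot.observe()['eef_pos']);print(ci)
for n in('side','wrist','scene'):
    im,d=bot.grab_frame(n);save(n+'5',im);save(n+'5c',cv2.resize(im[160:360,200:400] if n=='side' else im[200:340,240:440],None,fx=2.9,fy=2.9))
E
```

```text
t: 4.4
eef_pos: [0.5933, 0.1043, 0.0958]
ee_rot: [-2.103, -2.332, 0.005]
force: [0.9, 0.7, -0.7]
gripper_width: 0.0322
t: 4.9
eef_pos: [0.5944, 0.1096, 0.0973]
ee_rot: [-2.096, -2.34, -0.0]
force: [1.0, -0.1, -0.7]
gripper_width: 0.0323
[0.59440205 0.10963178 0.09726448]
{'fx': 371.64829954431775, 'fy': 371.64829954431775, 'cx': 311.40079603084035, 'cy': 242.09711319137955, 'R': array([[ 9.93887589e-01,  1.10396747e-01,  1.40326959e-04],
       [ 1.06462077e-01, -9.58799056e-01,  2.63382226e-01],
       [ 2.92110862e-02, -2.61757386e-01, -9.64691548e-01]]), 't': array([-0.60379723,  0.04300523,  0.26055578])}
```

View pics/wrist5.png

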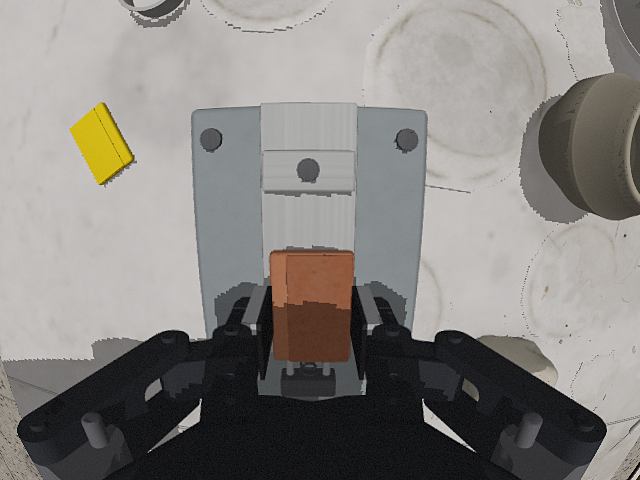

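View pics/side5c.png

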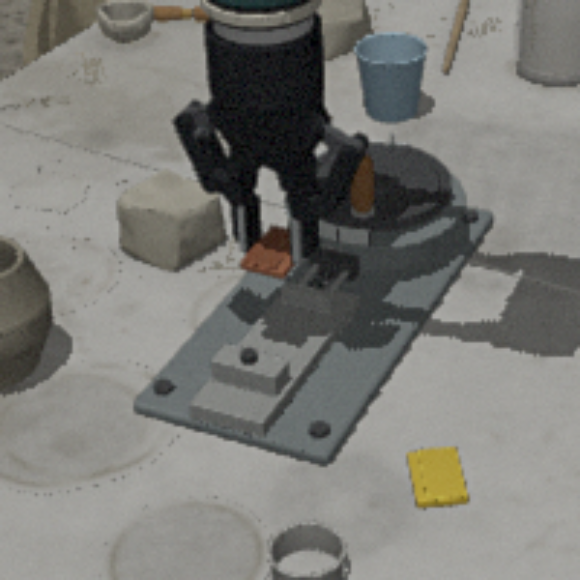

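```bash
python3 - <<'E'
from h import *
ci=bot.camera_info('wrist');p=bot.observe()['eef_pos']
a=np.radians(6.3);ex=np.array([np.cos(a),np.sin(a)]);ey=np.array([-ex[1],ex[0]])
def L(u,v,z,n=''):
    q=ray('wrist',u,v,z,ci)[:2]; d=q-p[:2]; print(n,q.round(4),(d@ex*1000).round(1),(d@ey*1000).round(1))
print('offsets in vice axes from TCP')
L(262,200,.025,'bedL');L(355,200,.025,'bedR');L(262,230,.025,'bedL');L(355.5,230,.025,'bedR')
L(211,139,.017,'bolt');L(407,140,.017,'bolt');L(262,191,.043,'stopL');L(355,191,.043,'stopR');L(308,170,.05,'screw')
z=p[2]+.005
for u,v in((271,251),(354,251),(349,361),(274,361)): L(u,v,z,'tile')
E
```

```text
offsets in vice axes from TCP
bedL [0.5629 0.1394] -28.1 33.7
bedR [0.6172 0.1454] 26.6 33.6
bedL [0.5643 0.1213] -28.6 15.5
bedR [0.62   0.1274] 27.3 15.5
bolt [0.5271 0.1728] -60.0 70.7
bolt [0.6454 0.185 ] 58.9 70.0
stopL [0.5646 0.1473] -25.5 41.3
stopR [0.6141 0.1528] 24.3 41.3
screw [0.5879 0.1616] -0.8 52.9
tile [0.577  0.1328] -14.8 25.5
tile [0.6091 0.1363] 17.5 25.5
tile [0.6146 0.086 ] 17.5 -25.1
tile [0.5818 0.0824] -15.5 -25.1
```

```bash
python3 -m crank '[[[-1.7,0,-20],[0,0,0]],[[0,0,-20],[0,0,0]],[[0,0,-18],[0,0,0]],[[0,0,-8],[0,0,0]],[[0,0,0],[0,0,0]]]'; python3 -m crank '[[[0,0,-1],[0,0,0]],[[0,0,0],[0,0,0]],[[0,0,0],[0,0,0]],[[0,0,0],[0,0,0]],[[0,0,0],[0,0,0]]]'
```

```text
t: 5.55
eef_pos: [0.5916, 0.1083, 0.0299]
ee_rot: [-2.097, -2.337, 0.004]
force: [0.3, -0.3, -0.1]
gripper_width: 0.0326
t: 6.05
eef_pos: [0.5932, 0.1084, 0.0309]
ee_rot: [2.098, 2.338, 0.001]
force: [-1.1, 0.4, 0.6]
gripper_width: 0.0326
```

```bash
python3 -m crank '[[[0,0,-1],[0,0,0]],[[0,0,-1],[0,0,0]],[[0,0,0],[0,0,0]],[[0,0,0],[0,0,0]],[[0,0,0],[0,0,0]]]'; python3 -m crank '[[[0,0,-1],[0,0,0]],[[0,0,0],[0,0,0]],[[0,0,0],[0,0,0]],[[0,0,0],[0,0,0]],[[0,0,0],[0,0,0]]]'
```

```text
t: 6.55
eef_pos: [0.5928, 0.1084, 0.0283]
ee_rot: [-2.098, -2.338, 0.0]
force: [-0.4, 0.1, -0.9]
gripper_width: 0.0323
t: 7.05
eef_pos: [0.593, 0.1084, 0.0278]
ee_rot: [2.098, 2.338, 0.0]
force: [-1.6, 0.1, 4.6]
gripper_width: 0.0324
```

```bash
python3 -m crank '[[[0,0,0],[0,0,0]],[[0,0,0],[0,0,0]],[[0,0,0],[0,0,0]],[[0,0,3],[0,0,0]],[[0,0,10],[0,0,0]]]' 46; python3 -m crank '[[[0,10,30],[0,0,0]],[[0,20,40],[0,0,0]],[[0,10,40],[0,0,0]],[[0,0,10],[0,0,0]],[[0,0,0],[0,0,0]]]'; python3 - <<'E'
from h import *
ci=bot.camera_info('wrist');print(bot.observe()['eef_pos']);print(ci)
for n in('side','wrist'):
    im,d=bot.grab_frame(n);save(n+'6',im);save(n+'6c',cv2.resize(im[160:360,200:400],None,fx=2.9,fy=2.9))
E
```

```text
t: 7.55
eef_pos: [0.5916, 0.1082, 0.0394]
ee_rot: [-2.097, -2.337, 0.003]
force: [0.3, 0.1, 0.4]
gripper_width: 0.0457
t: 8.05
eef_pos: [0.595, 0.1491, 0.1642]
ee_rot: [2.095, 2.336, 0.008]
force: [0.2, -0.4, -0.6]
gripper_width: 0.0458
[0.59497434 0.14907729 0.16416561]
{'fx': 371.64829954431775, 'fy': 371.64829954431775, 'cx': 311.40079603084035, 'cy': 242.09711319137955, 'R': array([[ 0.99399506,  0.10920727,  0.00689925],
       [ 0.10356008, -0.95921219,  0.26303476],
       [ 0.03534316, -0.26074076, -0.96476169]]), 't': array([-0.60976003,  0.06497075,  0.33164331])}
```

View pics/wrist6.png

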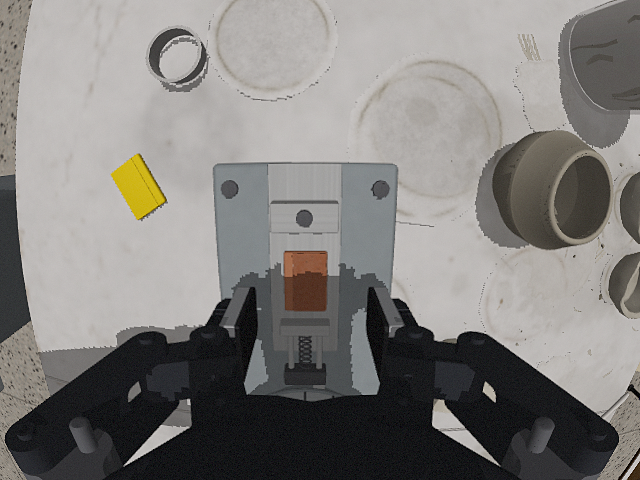

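View pics/side6c.png

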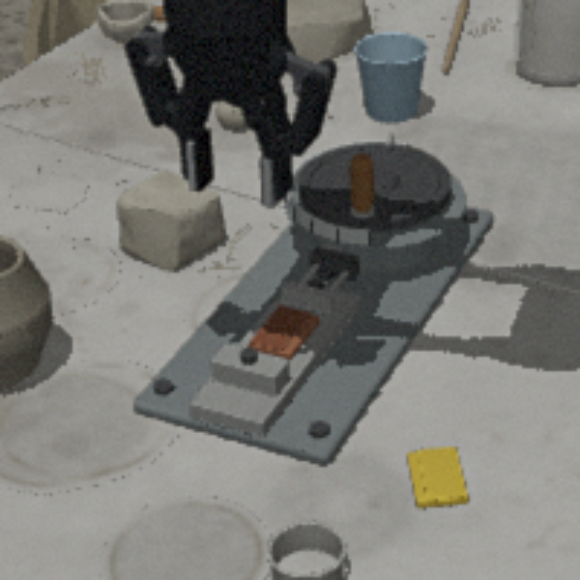

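```bash
python3 -m crank '[[[0,-40,5],[0,0,0]],[[0,-45,0],[0,0,0]],[[0,-45,0],[0,0,0]],[[0,-28,0],[0,0,0]],[[0,0,0],[0,0,0]]]' 60; python3 - <<'E'
from h import *
ci=bot.camera_info('wrist');print(bot.observe()['eef_pos'])
im,d=bot.grab_frame('wrist');save('wrist7',im)
im,d=bot.grab_frame('side');save('side7c',cv2.resize(im[160:360,200:400],None,fx=2.9,fy=2.9))
import pickle;pickle.dump(ci,open('pics/w7.pkl','wb'))
E
```

```text
t: 8.65
eef_pos: [0.5907, -0.0135, 0.1624]
ee_rot: [-2.101, -2.331, 0.007]
force: [-0.2, 0.1, -0.2]
gripper_width: 0.0601
[ 0.59073445 -0.01351295  0.16238215]
```

View pics/wrist7.png

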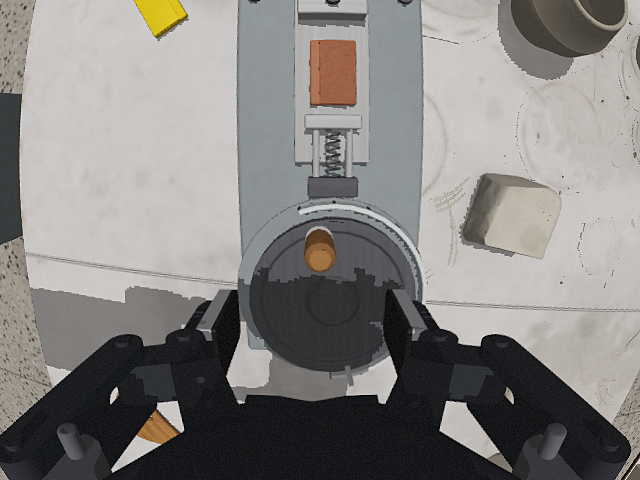

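View pics/side7c.png

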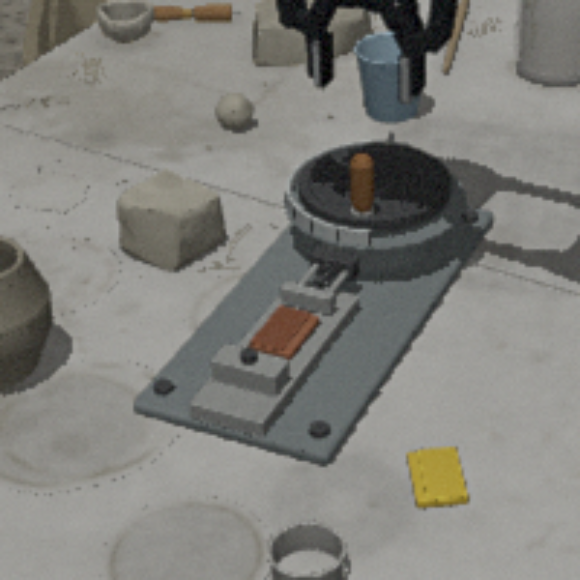

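The tile lies flat on the bed at wrist pixel (333,73), between the jaw at (333,122) and the stop. The handle top is at (320,257), the hub near (333,303) and the pointer at (345,374).

```bash
python3 - <<'E'
from h import *
import pickle
ci=pickle.load(open('pics/w7.pkl','rb'))
a=np.radians(6.3);ex=np.array([np.cos(a),np.sin(a)]);ey=np.array([-ex[1],ex[0]])
h=ray('wrist',320,258,.114,ci);c=ray('wrist',333,303,.069,ci);print('handle',h,'hub',c)
v=(h-c)[:2];print(np.linalg.norm(v),np.degrees(np.arctan2(v[1],v[0])))
g=lambda u,v,z:ray('wrist',u,v,z,ci)[:2]
pt=g(346,374,.066);w=(pt-c[:2]);print('pointer',pt,np.linalg.norm(w),np.degrees(np.arctan2(w[1],w[0])))
for n,p in dict(jL=g(306,115,.042),jR=g(361,115,.042),tl=g(310,39,.032),tr=g(356,39,.032),bl=g(310,106,.032),br=g(356,106,.032),st=g(333,19,.043)).items(): print(n,p.round(4),((p-c[:2])@ex*1e3).round(1),((p-c[:2])@ey*1e3).round(1))
print(bot.observe()['eef_pos'])
E
```

```text
handle [ 0.59546856 -0.00736311  0.114     ] hub [ 0.61053151 -0.05345649  0.069     ]
0.04849218985481303 108.0969806499274
pointer [ 0.62886693 -0.1150329 ] 0.06424827980458024 -73.41820761712926
jL [0.5783 0.0723] -18.2 128.5
jR [0.6166 0.0768] 20.3 128.8
tl [0.5749 0.1309] -15.2 187.1
tr [0.6083 0.135 ] 18.4 187.6
bl [0.5803 0.0799] -15.5 135.9
br [0.6134 0.0838] 17.9 136.2
st [0.5898 0.145 ] 1.2 199.5
[ 0.5912067  -0.01038425  0.16294097]
```

```bash
python3 -m crank '[[[3,2,-15],[0,0,0]],[[1,1,-25],[0,0,0]],[[0,0,-25],[0,0,0]],[[0,0,-18],[0,0,0]],[[0,0,0],[0,0,0]]]' 50;python3 -m crank '[[[0,0,0],[0,0,0]],[[0,0,0],[0,0,0]],[[0,0,0],[0,0,0]],[[0,0,0],[0,0,0]],[[0,0,0],[0,0,0]]]' 30; python3 - <<'E'
from h import *
ci=bot.camera_info('wrist');print(bot.observe()['eef_pos'])
im,d=bot.grab_frame('wrist');save('wrist8',im)
E
```

```text
t: 9.25
eef_pos: [0.5931, -0.0049, 0.0772]
ee_rot: [-2.091, -2.335, 0.008]
force: [-0.0, -0.8, 0.0]
gripper_width: 0.0499
t: 9.75
eef_pos: [0.5974, -0.0067, 0.0832]
ee_rot: [2.097, 2.337, 0.002]
force: [-0.7, -0.0, 0.3]
gripper_width: 0.03
[ 0.59740985 -0.00666734  0.08323975]
```

View pics/wrist8.png

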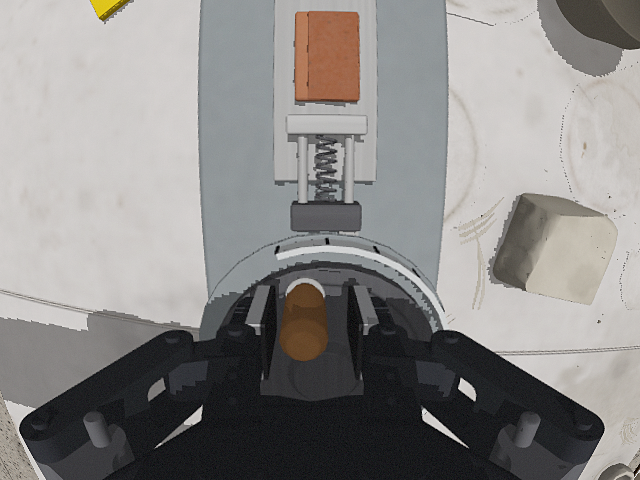

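```bash
python3 -m crank '[[[-1.5,-0.7,-3],[0,0,0]],[[0,0,0],[0,0,0]],[[0,0,0],[0,0,0]],[[0,0,0],[0,0,0]],[[0,0,0],[0,0,0]]]' 21 20
cat >> h.py <<'E'
A=np.array([.611,-.0535])
def st():
    s=bot.observe();p=np.array(s['eef_pos']);r=p[:2]-A;th=np.arctan2(r[1],r[0]);t=np.array([-np.sin(th),np.cos(th)]);f=np.array(s['force'])
    R=cv2.Rodrigues(np.array(s['ee_rot']))[0];y=R[:,1]
    yaw=np.degrees(np.arctan2(y[1],y[0]))%180
    print('t %.2f th %.1f r %.1f z %.1f Ftan %.1f Frad %.1f Fz %.1f yaw %.1f w %.1f'%(s['t'],np.degrees(th)%360,1000*np.linalg.norm(r),p[2]*1e3,f[:2]@t,f[:2]@r/np.linalg.norm(r),f[2],yaw,s['gripper_width']*1e3),p.round(4))
E
python3 - <<'E'
from h import *
st()
for k in range(108,232,4):
    a,b=np.radians([k,k+4]);print(k,k+4,(48*np.array([np.cos(b)-np.cos(a),np.sin(b)-np.sin(a)])).round(1).tolist())
E
```

```text
t: 10.3
eef_pos: [0.5954, -0.0073, 0.0794]
ee_rot: [2.098, 2.338, 0.0]
force: [-0.3, -0.8, 0.2]
gripper_width: 0.0211
t 10.30 th 108.6 r 48.8 z 79.4 Ftan 0.5 Frad -0.7 Fz 0.2 yaw 6.2 w 21.1 [ 0.5954 -0.0073  0.0794]
108 112 [-3.1, -1.1]
112 116 [-3.1, -1.4]
116 120 [-3.0, -1.6]
120 124 [-2.8, -1.8]
124 128 [-2.7, -2.0]
128 132 [-2.6, -2.2]
132 136 [-2.4, -2.3]
136 140 [-2.2, -2.5]
140 144 [-2.1, -2.6]
144 148 [-1.9, -2.8]
148 152 [-1.7, -2.9]
152 156 [-1.5, -3.0]
156 160 [-1.3, -3.1]
160 164 [-1.0, -3.2]
164 168 [-0.8, -3.3]
168 172 [-0.6, -3.3]
172 176 [-0.4, -3.3]
176 180 [-0.1, -3.3]
180 184 [0.1, -3.3]
184 188 [0.4, -3.3]
188 192 [0.6, -3.3]
192 196 [0.8, -3.3]
196 200 [1.0, -3.2]
200 204 [1.3, -3.1]
204 208 [1.5, -3.0]
208 212 [1.7, -2.9]
212 216 [1.9, -2.8]
216 220 [2.1, -2.6]
220 224 [2.2, -2.5]
224 228 [2.4, -2.3]
228 232 [2.6, -2.2]
```

```bash
python3 -m crank '[[[-3.1,-1.1,0],[0,0,4]],[[-3.1,-1.4,0],[0,0,4]],[[-3,-1.6,0],[0,0,4]],[[-2.8,-1.8,0],[0,0,4]],[[0,0,0],[0,0,0]]]'; python3 -c "from h import *;st()"
```

```text
t: 10.8
eef_pos: [0.5847, -0.013, 0.0797]
ee_rot: [1.75, 2.606, 0.003]
force: [4.4, 1.6, -3.5]
gripper_width: 0.021
t 10.80 th 123.0 r 48.3 z 79.7 Ftan -4.5 Frad -1.1 Fz -3.5 yaw 22.2 w 21.0 [ 0.5847 -0.013   0.0797]
```

```bash
python3 -m crank '[[[-2.7,-2,0],[0,0,4]],[[-2.6,-2.2,0],[0,0,4]],[[-2.4,-2.3,0],[0,0,4]],[[-2.2,-2.5,0],[0,0,4]],[[0,0,0],[0,0,0]]]'; python3 -c "from h import *;st()"
```

```text
t: 11.3
eef_pos: [0.5745, -0.0218, 0.0797]
ee_rot: [1.373, 2.824, 0.003]
force: [3.9, 2.2, -2.2]
gripper_width: 0.0212
t 11.30 th 139.1 r 48.4 z 79.7 Ftan -4.2 Frad -1.5 Fz -2.2 yaw 38.1 w 21.2 [ 0.5745 -0.0218  0.0797]
```

```bash
python3 -m crank '[[[-2.1,-2.6,0],[0,0,4]],[[-1.9,-2.8,0],[0,0,4]],[[-1,-1.4,0],[0,0,2]],[[0,0,0],[0,0,0]],[[0,0,0],[0,0,0]]]'; python3 -c "from h import *;st()"
```

```text
t: 11.8
eef_pos: [0.5693, -0.0284, 0.0797]
ee_rot: [1.124, 2.932, 0.002]
force: [3.9, 3.0, -1.4]
gripper_width: 0.0213
t 11.80 th 148.9 r 48.7 z 79.7 Ftan -4.6 Frad -1.8 Fz -1.4 yaw 48.1 w 21.3 [ 0.5693 -0.0284  0.0797]
```

```bash
python3 -m crank '[[[-0.9,-1.4,0],[0,0,2]],[[-0.8,-1.5,0],[0,0,2]],[[0,0,0],[0,0,0]],[[0,0,0],[0,0,0]],[[0,0,0],[0,0,0]]]'; python3 - <<'E'
from h import *
st()
im,d=bot.grab_frame('wrist');save('wrist9',im)
E
```

```text
t: 12.3
eef_pos: [0.5674, -0.0313, 0.0797]
ee_rot: [1.021, 2.97, 0.002]
force: [3.6, 3.9, -0.6]
gripper_width: 0.0212
t 12.30 th 153.0 r 48.9 z 79.7 Ftan -5.1 Frad -1.4 Fz -0.6 yaw 52.1 w 21.2 [ 0.5674 -0.0313  0.0797]
```

View pics/wrist9.png

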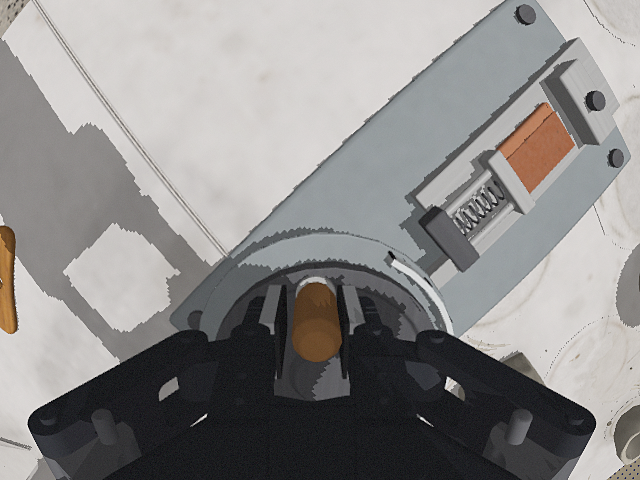

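```bash
python3 -m crank '[[[-0.7,-1.5,0],[0,0,2]],[[-0.7,-1.5,0],[0,0,2]],[[0,0,0],[0,0,0]],[[0,0,0],[0,0,0]],[[0,0,0],[0,0,0]]]' >/dev/null; python3 -c "from h import *;st()"
```

```text
t 12.85 th 156.9 r 49.0 z 79.7 Ftan -4.5 Frad -1.5 Fz -0.1 yaw 56.1 w 20.6 [ 0.5659 -0.0343  0.0797]
```

```bash
python3 -m crank '[[[-0.6,-1.6,0],[0,0,2]],[[-0.6,-1.6,0],[0,0,2]],[[0,0,0],[0,0,0]],[[0,0,0],[0,0,0]],[[0,0,0],[0,0,0]]]' >/dev/null; python3 -c "from h import *;st()"
```

```text
t 13.35 th 161.1 r 49.1 z 79.7 Ftan -5.8 Frad -1.4 Fz 0.2 yaw 60.1 w 20.7 [ 0.5645 -0.0375  0.0797]
```

```bash
python3 -m crank '[[[-0.5,-1.6,0],[0,0,2]],[[0,0,0],[0,0,0]],[[0,0,0],[0,0,0]],[[0,0,0],[0,0,0]],[[0,0,0],[0,0,0]]]' >/dev/null; python3 -c "from h import *;st()"
```

```text
t 13.85 th 163.0 r 49.2 z 79.7 Ftan -4.9 Frad -0.9 Fz 0.5 yaw 62.1 w 21.1 [ 0.564  -0.0391  0.0797]
```

```bash
python3 -m crank '[[[-0.4,-1.6,0],[0,0,2]],[[0,0,0],[0,0,0]],[[0,0,0],[0,0,0]],[[0,0,0],[0,0,0]],[[0,0,0],[0,0,0]]]' >/dev/null; python3 -c "from h import *;st()"
```

```text
t 14.35 th 164.9 r 49.2 z 79.7 Ftan -4.9 Frad -1.3 Fz 0.7 yaw 64.1 w 20.9 [ 0.5635 -0.0407  0.0797]
```

```bash
python3 -m crank '[[[-0.4,-1.6,0],[0,0,2]],[[0,0,0],[0,0,0]],[[0,0,0],[0,0,0]],[[0,0,0],[0,0,0]],[[0,0,0],[0,0,0]]]' >/dev/null; python3 -c "from h import *;st()"
```

```text
t 14.85 th 166.8 r 49.2 z 79.7 Ftan -4.3 Frad -1.3 Fz 0.0 yaw 66.1 w 20.7 [ 0.5631 -0.0422  0.0797]
```

```bash
python3 -m crank '[[[-0.3,-1.6,0],[0,0,2]],[[0,0,0],[0,0,0]],[[0,0,0],[0,0,0]],[[0,0,0],[0,0,0]],[[0,0,0],[0,0,0]]]' >/dev/null; python3 -c "from h import *;st()"
```

```text
t 15.35 th 168.7 r 49.3 z 79.7 Ftan -5.1 Frad -1.7 Fz 0.5 yaw 68.1 w 20.8 [ 0.5627 -0.0438  0.0797]
```

```bash
python3 -m crank '[[[-0.2,-1.7,0],[0,0,2]],[[0,0,0],[0,0,0]],[[0,0,0],[0,0,0]],[[0,0,0],[0,0,0]],[[0,0,0],[0,0,0]]]' >/dev/null; python3 -c "from h import *;st()"
```

```text
t 15.85 th 170.6 r 49.2 z 79.7 Ftan -5.1 Frad -1.4 Fz 1.7 yaw 70.1 w 21.1 [ 0.5625 -0.0455  0.0797]
```

```bash
python3 - <<'E'
from h import *
im,d=bot.grab_frame('wrist');save('wrist10',im)
st()
E
```

```text
t 15.90 th 170.6 r 49.2 z 79.7 Ftan -5.0 Frad -0.9 Fz 1.2 yaw 70.1 w 20.8 [ 0.5625 -0.0455  0.0797]
```

View pics/wrist10.png

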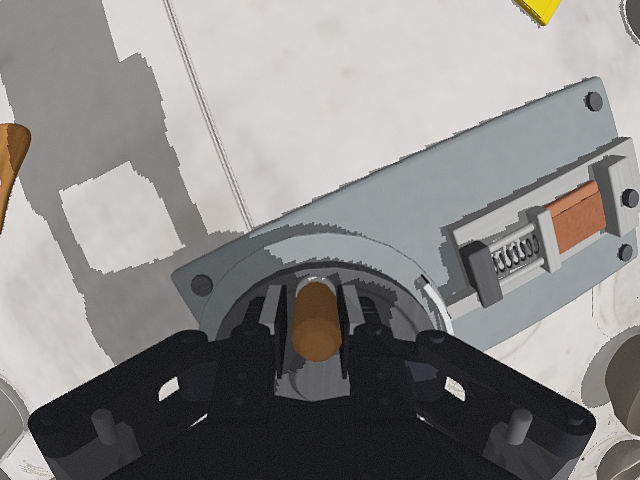

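```bash
python3 -m crank '[[[-0.2,-1.7,0],[0,0,2]],[[0,0,0],[0,0,0]],[[0,0,0],[0,0,0]],[[0,0,0],[0,0,0]],[[0,0,0],[0,0,0]]]' >/dev/null; python3 -c "from h import *;st()"
```

```text
t 16.40 th 172.7 r 49.2 z 79.6 Ftan -5.1 Frad -1.8 Fz 1.1 yaw 72.1 w 20.9 [ 0.5622 -0.0472  0.0796]
```

```bash
python3 -m crank '[[[-0.1,-1.7,0],[0,0,2]],[[0,0,0],[0,0,0]],[[0,0,0],[0,0,0]],[[0,0,0],[0,0,0]],[[0,0,0],[0,0,0]]]' >/dev/null; python3 -c "from h import *;st()"
```

```text
t 16.90 th 174.6 r 49.1 z 79.7 Ftan -5.4 Frad -1.1 Fz 1.6 yaw 74.1 w 20.9 [ 0.5621 -0.0489  0.0797]
```

```bash
python3 -m crank '[[[-0.1,-1.7,0],[0,0,2]],[[0,0,0],[0,0,0]],[[0,0,0],[0,0,0]],[[0,0,0],[0,0,0]],[[0,0,0],[0,0,0]]]' >/dev/null; python3 -c "from h import *;st()"
```

```text
t 17.40 th 176.7 r 49.2 z 79.6 Ftan -4.4 Frad -1.5 Fz 1.3 yaw 76.1 w 21.0 [ 0.5619 -0.0506  0.0796]
```

```bash
python3 -m crank '[[[0,-1.7,0],[0,0,2]],[[0,0,0],[0,0,0]],[[0,0,0],[0,0,0]],[[0,0,0],[0,0,0]],[[0,0,0],[0,0,0]]]' >/dev/null; python3 -c "from h import *;st()"
```

```text
t 17.90 th 178.5 r 49.2 z 79.6 Ftan -5.0 Frad -1.1 Fz 1.1 yaw 78.1 w 21.0 [ 0.5619 -0.0522  0.0796]
```

```bash
python3 - <<'E'
from h import *
im,d=bot.grab_frame('wrist');save('wrist11',cv2.resize(im[80:330,390:640],None,fx=2.3,fy=2.3))
im,d=bot.grab_frame('side');save('side11c',cv2.resize(im[200:330,230:380],None,fx=4,fy=4,interpolation=2))
st()
E
```

```text
t 18.00 th 178.5 r 49.1 z 79.6 Ftan -5.2 Frad -0.7 Fz 1.1 yaw 78.1 w 21.1 [ 0.5619 -0.0522  0.0796]
```

View pics/wrist11.png

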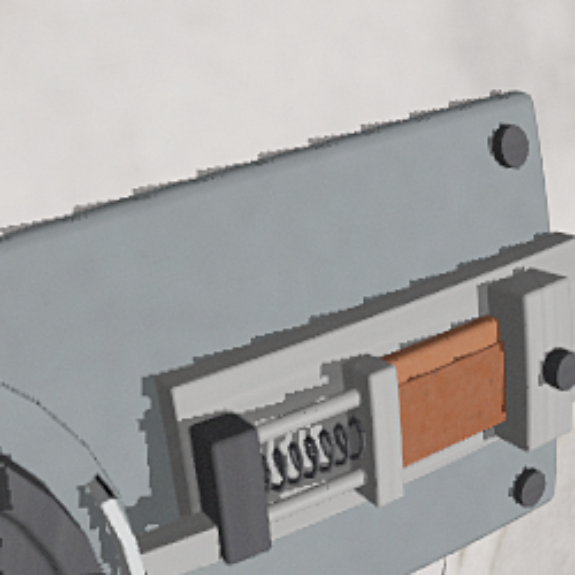

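View pics/side11c.png

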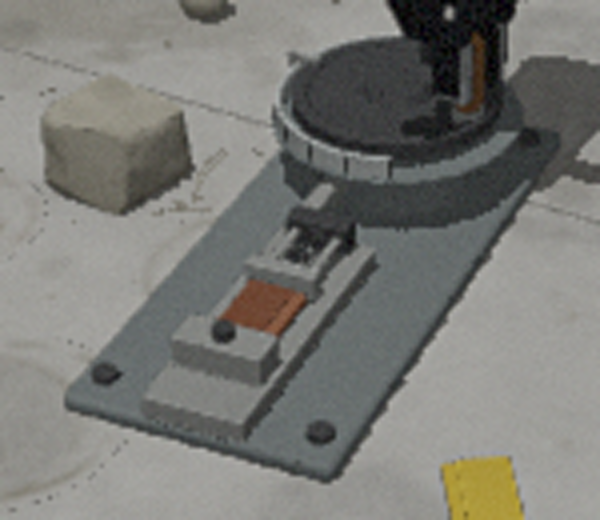

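```bash
python3 -m crank '[[[0,-0.8,0],[0,0,1]],[[0,0,0],[0,0,0]],[[0,0,0],[0,0,0]],[[0,0,0],[0,0,0]],[[0,0,0],[0,0,0]]]' >/dev/null; python3 -c "from h import *;st()"
```

```text
t 18.50 th 178.9 r 49.0 z 79.7 Ftan -7.6 Frad -1.5 Fz 0.5 yaw 79.0 w 21.0 [ 0.562  -0.0526  0.0797]
```

```bash
python3 -m crank '[[[0,-0.8,0],[0,0,1]],[[0,0,0],[0,0,0]],[[0,0,0],[0,0,0]],[[0,0,0],[0,0,0]],[[0,0,0],[0,0,0]]]' >/dev/null; python3 -c "from h import *;st()"
```

```text
t 19.00 th 179.7 r 49.1 z 79.7 Ftan -7.1 Frad -0.9 Fz 2.0 yaw 80.0 w 20.9 [ 0.5619 -0.0533  0.0797]
```

```bash
python3 -m crank '[[[0,-0.8,0],[0,0,1]],[[0,0,0],[0,0,0]],[[0,0,0],[0,0,0]],[[0,0,0],[0,0,0]],[[0,0,0],[0,0,0]]]' >/dev/null; python3 -c "from h import *;st()"
```

```text
t 19.50 th 180.6 r 49.1 z 79.6 Ftan -7.6 Frad -1.0 Fz 1.1 yaw 81.0 w 20.9 [ 0.5619 -0.054   0.0796]
```

```bash
python3 -m crank '[[[0,-0.8,0],[0,0,1]],[[0,0,0],[0,0,0]],[[0,0,0],[0,0,0]],[[0,0,0],[0,0,0]],[[0,0,0],[0,0,0]]]' >/dev/null; python3 -c "from h import *;st()"
```

```text
t 20.00 th 181.5 r 49.1 z 79.6 Ftan -7.2 Frad -1.9 Fz 1.1 yaw 82.0 w 21.1 [ 0.5619 -0.0548  0.0796]
```

```bash
python3 -m crank '[[[0.2,-3.3,0],[0,0,4]],[[0.5,-3.3,0],[0,0,4]],[[0.7,-3.3,0],[0,0,4]],[[0.9,-3.3,0],[0,0,4]],[[0,0,0],[0,0,0]]]' >/dev/null; python3 -c "from h import *;st()"
```

```text
t 20.50 th 197.2 r 49.8 z 79.6 Ftan -6.2 Frad -2.0 Fz 3.3 yaw 98.1 w 21.0 [ 0.5635 -0.0682  0.0796]
```

```bash
python3 -m crank '[[[1.1,-3.2,0],[0,0,4]],[[1.3,-3.1,0],[0,0,4]],[[1.5,-3,0],[0,0,4]],[[0,0,0],[0,0,0]],[[0,0,0],[0,0,0]]]' >/dev/null; python3 -c "from h import *;st()"
```

```text
t 21.00 th 208.3 r 50.4 z 79.5 Ftan -7.8 Frad -1.5 Fz 4.6 yaw 110.1 w 21.0 [ 0.5667 -0.0774  0.0795]
```

```bash
python3 - <<'E'
from h import *
import pickle
ci=bot.camera_info('wrist');pickle.dump(ci,open('pics/w12.pkl','wb'))
im,d=bot.grab_frame('wrist');save('wrist12',im)
im,d=bot.grab_frame('side');save('side12',im);save('side12c',cv2.resize(im[200:330,230:380],None,fx=4,fy=4,interpolation=2))
st()
E
```

```text
t 21.10 th 208.3 r 50.4 z 79.5 Ftan -6.7 Frad -1.0 Fz 5.6 yaw 110.1 w 21.1 [ 0.5666 -0.0774  0.0795]
```

View pics/wrist12.png

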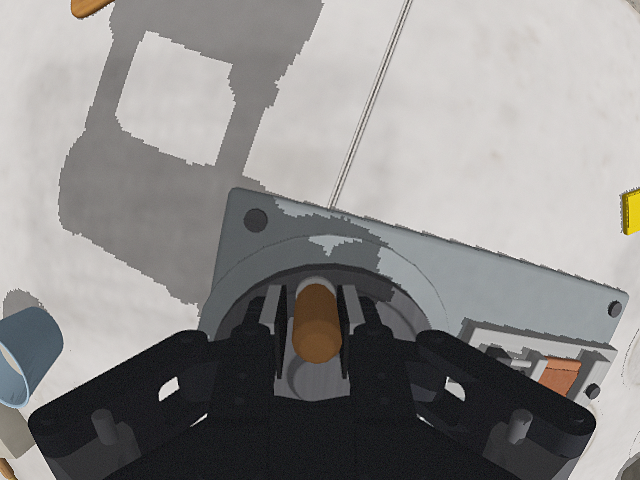

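View pics/side12c.png

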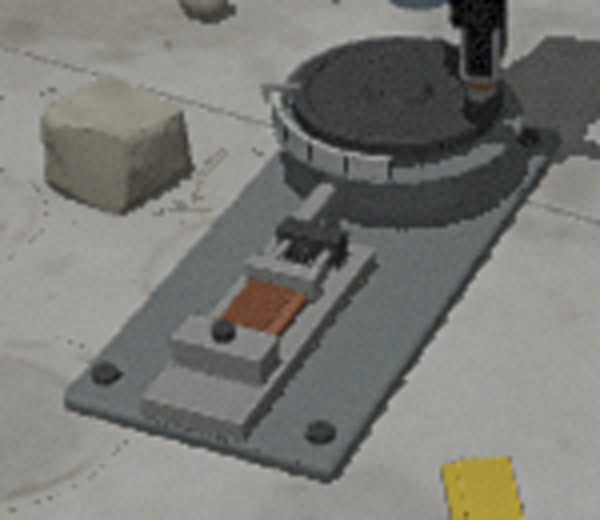

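```bash
python3 - <<'E'
import cv2,numpy as np
a=cv2.imread('pics/side11c.png')[20:220,240:420];b=cv2.imread('pics/side12c.png')[20:220,240:420]
cv2.imwrite('pics/cmp.png',cv2.resize(np.hstack([a,b]),None,fx=2.2,fy=2.2,interpolation=2))
E
```

```text
(no output)
```

View pics/cmp.png

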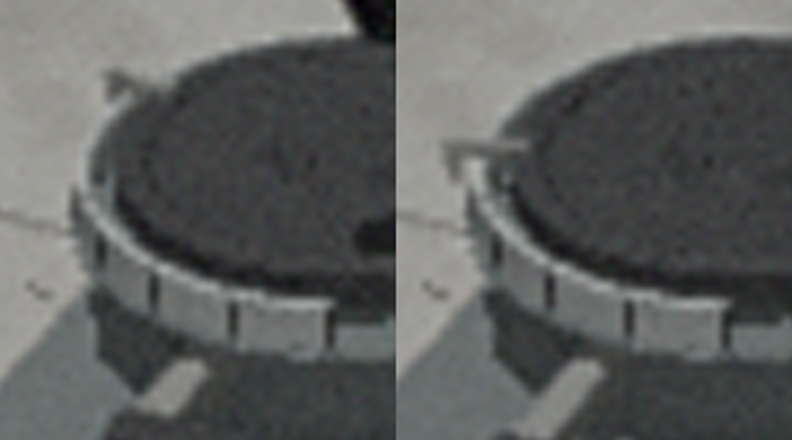

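```bash
python3 - <<'E'
from h import *
def px(x,y): return 230+(240+x/2.2)/4, 200+(20+y/2.2)/4
for ax in ((.611,-.0535),(.6125,-.052),(.609,-.053)):
    print(ax)
    for n,x,y,z in [('a tip',107,74,.067),('b tip',47,147,.067),('a rim',155,95,.067),('b rim',124,152,.067)]+[('mark',x,y,.062) for x,y in((76,195),(102,235),(153,277),(233,300),(328,307))]:
        p=ray('side',*px(x,y),z)[:2]-ax; print(n,(np.linalg.norm(p)*1e3).round(1),np.degrees(np.arctan2(p[1],p[0])).round(1))
E
```

```text
(0.611, -0.0535)
a tip 71.7 -1.0
b tip 75.8 30.0
a rim 54.8 2.3
b rim 55.9 33.3
mark 69.8 43.1
mark 70.2 60.2
mark 72.9 79.5
mark 72.1 97.6
mark 70.8 116.7
(0.6125, -0.052)
a tip 70.2 -2.3
b tip 73.7 29.6
a rim 53.3 0.8
b rim 53.9 32.9
mark 67.6 43.0
mark 68.2 60.6
mark 71.2 80.4
mark 70.8 99.0
mark 70.1 118.3
(0.609, -0.053)
a tip 73.7 -1.4
b tip 77.2 29.0
a rim 56.8 1.7
b rim 57.4 31.8
mark 70.9 41.7
mark 70.8 58.6
mark 72.9 77.8
mark 71.4 96.1
mark 69.4 115.4
```

```bash
python3 -m crank '[[[1.9,-3.2,0],[0,0,4.5]],[[2.1,-3.1,0],[0,0,4.5]],[[0,0,0],[0,0,0]],[[0,0,0],[0,0,0]],[[0,0,0],[0,0,0]]]' >/dev/null; python3 -c "
from h import *;st()
im,d=bot.grab_frame('side');save('side13c',cv2.resize(im[200:330,230:380],None,fx=4,fy=4,interpolation=2))
a=cv2.imread('pics/side12c.png')[20:220,240:420];b=cv2.imread('pics/side13c.png')[20:220,240:420]
cv2.imwrite('pics/cmp2.png',cv2.resize(np.hstack([a,b]),None,fx=2.2,fy=2.2,interpolation=2))"
```

```text
t 21.60 th 216.4 r 50.9 z 79.4 Ftan -7.0 Frad -1.0 Fz 5.7 yaw 119.1 w 21.2 [ 0.57   -0.0837  0.0794]
```

View pics/cmp2.png

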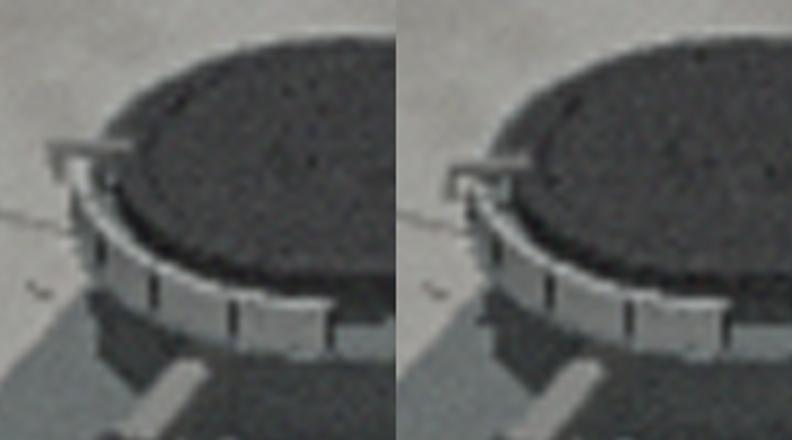

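```bash
python3 - <<'E'
from h import *
def px(x,y): return 230+(240+x/2.2)/4, 200+(20+y/2.2)/4
for ax in ((.611,-.0535),(.6125,-.052)):
    for n,x,y,z in [('a tip',107,74,.067),('b tip',49,147,.067),('c tip',450-396,168,.067),('a rim',155,95,.067),('b rim',128,152,.067),('c rim',530-396,172,.067)]:
        p=ray('side',*px(x,y),z)[:2]-ax; print(n,(np.linalg.norm(p)*1e3).round(1),np.degrees(np.arctan2(p[1],p[0])).round(1))
s=bot.observe();print(s['joint_positions'],s['force'])
E
```

```text
a tip 71.7 -1.0
b tip 75.2 30.0
c tip 74.3 38.2
a rim 54.8 2.3
b rim 54.9 33.4
c rim 54.6 44.0
a tip 70.2 -2.3
b tip 73.2 29.6
c tip 72.2 38.0
a rim 53.3 0.8
b rim 52.8 33.0
c rim 52.5 44.0
[-1.89763930e-01  2.22640062e-01  1.95501892e+00  1.37227378e-03
  9.68983181e-01 -2.26856480e+00] [-4.01050366  6.66072648  5.85832115]
```

```bash
python3 - <<'E'
import numpy as np
from scipy.optimize import brentq
def wh(p,yaw,A,off=.0015):
    n=np.array([np.cos(np.radians(yaw)),np.sin(np.radians(yaw))]);d=np.array([-n[1],n[0]])
    A=np.array(A);c=np.array(p)+off*n
    b=(c-A)@d;k=(c-A)@(c-A)-.048**2;s=[-b+np.sqrt(b*b-k),-b-np.sqrt(b*b-k)]
    s=min(s,key=abs);h=c+s*d-A;return np.degrees(np.arctan2(h[1],h[0]))%360
for A in ((.611,-.0535),(.6105,-.0535),(.6125,-.052),(.613,-.0535),(.611,-.0555),(.609,-.0535)):
    a=wh((.5619,-.0524),78.3,A);b=wh((.5666,-.0774),110.1,A);c=wh((.570,-.0837),119.1,A);print(A,a,b-a,c-a)
E
```

```text
(0.611, -0.0535) 177.14395856666658 29.75901272659914 37.872996485362705
(0.6105, -0.0535) 177.02149281495662 30.088084456946547 38.287355292154786
(0.6125, -0.052) 179.2925757735336 28.685342353646263 36.42225560621654
(0.613, -0.0535) 177.6342350175214 28.443172858379484 36.21661039339125
(0.611, -0.0555) 174.78499640371072 29.864859604661433 38.13830633476604
(0.609, -0.0535) 176.65433402591142 31.07562231727053 39.53119598435825
```

```bash
python3 -m crank '[[[0,0,0],[0,0,0]],[[0,0,0],[0,0,0]],[[0,0,0],[0,0,0]],[[0,0,5],[0,0,0]],[[0,0,15],[0,0,0]]]' 40;  python3 -m crank '[[[0,0,25],[0,0,0]],[[0,0,35],[0,0,0]],[[-10,0,35],[0,0,0]],[[-25,-20,20],[0,0,0]],[[-10,-10,0],[0,0,0]]]'; python3 - <<'E'
from h import *
import pickle
st()
pickle.dump(bot.camera_info('wrist'),open('pics/w14.pkl','wb'))
for n in('wrist','side','scene'):
    im,d=bot.grab_frame(n);save(n+'14',im)
    if n=='side': save('side14c',cv2.resize(im[200:330,230:380],None,fx=4,fy=4,interpolation=2))
E
```

```text
t: 22.15
eef_pos: [0.5705, -0.0849, 0.0982]
ee_rot: [0.79, -3.037, -0.002]
force: [-1.0, 0.1, -0.7]
gripper_width: 0.0398
t: 22.65
eef_pos: [0.5286, -0.1165, 0.2201]
ee_rot: [-0.79, 3.033, -0.008]
force: [0.4, 0.8, 0.3]
gripper_width: 0.0399
t 22.65 th 217.4 r 103.7 z 220.1 Ftan -0.4 Frad -0.8 Fz 0.3 yaw 119.2 w 39.9 [ 0.5286 -0.1165  0.2201]
```

View pics/wrist14.png

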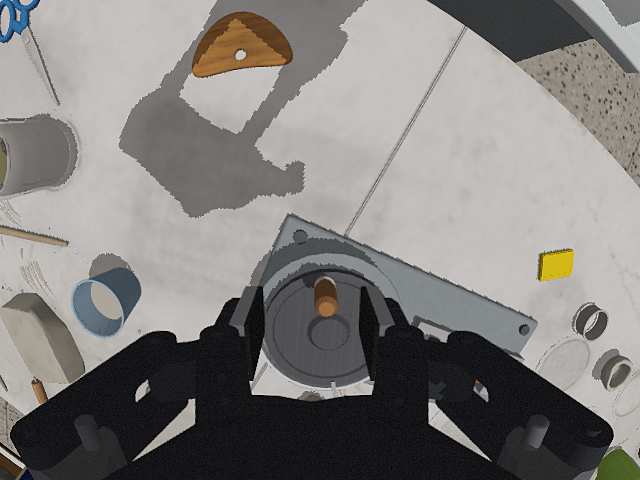

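View pics/side14c.png

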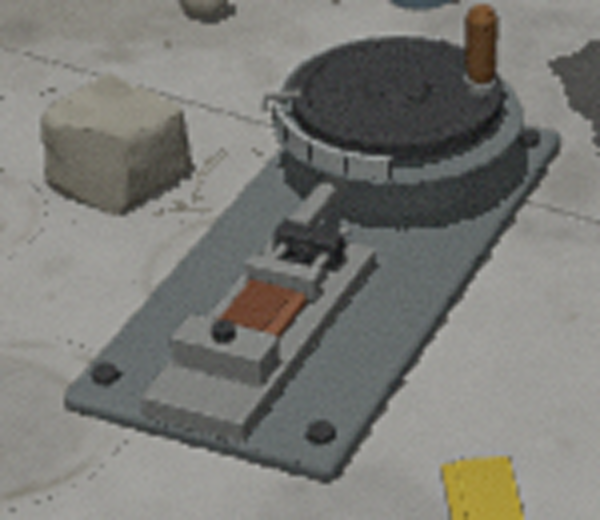

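```bash
python3 - <<'E'
from h import *
import pickle
ci=pickle.load(open('pics/w14.pkl','rb'))
h=ray('wrist',326,309,.114,ci)[:2];c=ray('wrist',329,333,.069,ci)[:2];v=h-c
print(h,c,np.linalg.norm(v),np.degrees(np.arctan2(v[1],v[0]))%360)
p=ray('wrist',334,388,.067,ci)[:2]-c;print('pointer',np.linalg.norm(p),np.degrees(np.arctan2(p[1],p[0])))
for A_ in((.611,-.0535),(.6095,-.0535)):
  v=h-A_;print(np.linalg.norm(v),np.degrees(np.arctan2(v[1],v[0]))%360)
# old poses at hold: wrist10 not calibrated
a=cv2.imread('pics/side13c.png');b=cv2.imread('pics/side14c.png')
cv2.imwrite('pics/cmp3.png',cv2.resize(np.hstack([a[20:220,240:420],b[20:220,240:420]]),None,fx=2.2,fy=2.2,interpolation=2))
a=cv2.imread('pics/wrist14.png');cv2.imwrite('pics/w14c.png',cv2.resize(a[250:410,240:400],None,fx=3.7,fy=3.7,interpolation=2))
E
```

```text
[ 0.57112543 -0.08133682] [ 0.60900871 -0.0547485 ] 0.0462826266894619 215.06303789309806
pointer 0.0651733383184184 34.87870033017191
0.04862992445163582 214.91926206896912
0.047407761487041004 215.95703939001257
```

View pics/w14c.png

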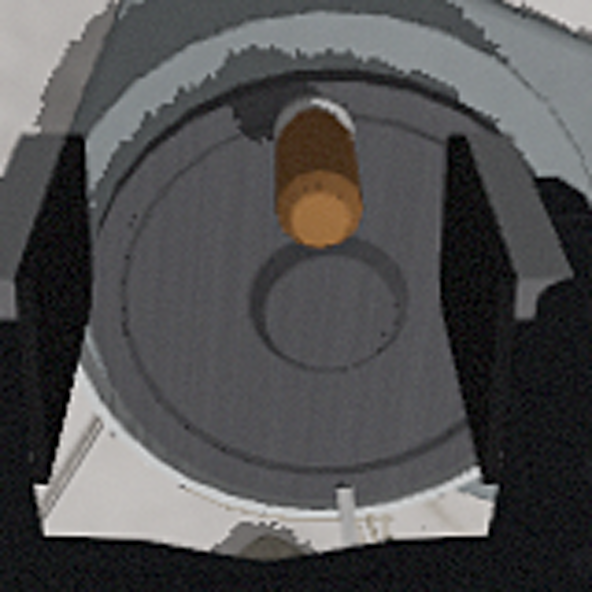

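View pics/cmp3.png

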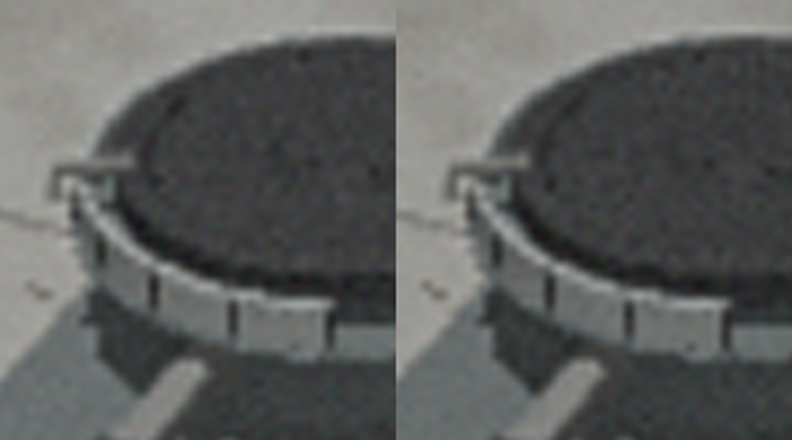

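```bash
python3 - <<'E'
from h import *
st(); bot.finish_job()
E
```

```text
t 22.80 th 216.3 r 104.6 z 214.4 Ftan 0.2 Frad -0.4 Fz 0.1 yaw 119.1 w 40.1 [ 0.5266 -0.1154  0.2144]
the job is handed in; nothing more can be done
```

I laid the terracotta tile flat and lengthwise on the bed, between the jaw and the stop, and let go of it. I then wound the wheel anticlockwise by its handle, loosely caged between the fingers. At about 178.7° of handle angle the force jumped from about 5 N to 7.5 N, which I took as the tile being held. From there I wound on about two marks, opened the fingers and lifted clear. I handed the job in at 22.8 s, with the robot touching nothing.

**Last checks:**
- **Tile and wheel:** the tile looks whole and sits against the stop. The pointer did not move when I let go.
- **Amount wound on after the hold (aim 40°):** the readings disagreed slightly. The pointer tip in the side view gave 39–40°, the pointer's rim end about 42–43°, and the arm position with the wrist view about 36–39°. I read this as roughly 39°, within a few degrees.
- **Force:** the extra 1 N or so per mark did not show. The last readings stayed around 7–8 N instead of climbing to about 9 N, so force did not confirm the final tightness.
- **Other things on the table:** they look to be where they were. I did not measure this.

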